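# Unclip a harmonica and show its mouth side to the inspection camera

### The job

Pull the harmonica up out of the snap cradle, against its sprung catches, and turn it so that its mouth side (the side now underneath) looks squarely into the lens of the inspection camera, about 10 cm in front of the lens, centred on it and with the length of the harmonica level. Finish there, still holding the harmonica steady in the gripper, with nothing else supporting it. Do not touch the camera or its stand, and leave the other parts on the desk where they lie.

Things in the scene. Friction and masses are not known exactly. Their poses are not given: they have to be found in the camera images.
- harmonica: Black harmonica with light metal covers, 26x122x34 mm (x,y,z), 0.09 kg, standing on its mouth side. Origin: centre of the underside = mouth side (face with the holes); z points to its back (up at start), y along its length. Bottom 5 mm: a rail over x -11 to +13; above it (z 5 to 33) the body spans x -6 to +8: grip these 14 mm from above at mid-length.
- cradle: Grey snap cradle 84x140 mm, fixed. Origin: underside centre; y along the harmonica. Harmonica stands on its top, z=12 mm. 4 sprung catches hold its rail (x +-10 to 38, y +-24 to 48, top z=26 mm); end stops at y=+-65, top z=22. Sides free for fingers at y -24 to 24. A straight pull up of 8 to 18 N opens them; clear after 12 mm.
- viewer: Inspection camera stand, fixed to the desk: grey base 100 x 90 x 14 mm, aluminium pillar to z = 155 mm at x = 56 mm. Origin on the desk; the base spans x = -30 to +70 mm; -x is its front, on the robot's side. Carries the camera head.
- viewer_head: Camera head on the stand: white tube 34 mm across, 88 mm long, with a black light ring 44 mm across round the lens, which lies 175 mm above the desk. Origin: centre of the lens face; z is the direction in which it looks (35 degrees off straight up, leaning over the front of the stand towards the robot's side); y is level, x and y lie in the lens face.
- comb_0: Bystander: loose black comb, 26 x 152 x 14 mm; origin at centre of underside.
- zinc_plate_3: Bystander: loose bright zinc reed plate, 19 x 190 x 6 mm; origin at centre of underside.
- cover_plate_0: Bystander: loose slotted nickel plate, 20 x 150 x 8 mm; origin at centre of underside.
- dropper: Bystander: small clear dropper bottle, 25 mm across, 84 mm tall; origin at centre of underside.
Things that resemble listed ones, but are neither listed nor needed, are in the scene too. Leave any purple look-alike of the harmonica alone.

How it is judged:
By the outcome, as a careful person would: the job done as asked, in the order asked, and still so for the second after the job is handed in, while the arm keeps its last pose, push and grip.
It also fails if it takes over 42 s, if anything falls off the work surface, if the arm or the gripper's body presses on something with over 40 N, if the wrist force passes 120 N, or if a joint passes its speed limit or range.

### The arm

A 6-joint arm with a two-finger parallel gripper is mounted at the origin on a cart in front of the work surface, level with it; the furniture and walls round the work are solid. World frame = base frame: x ahead of the robot, y to its left, z up, the work surface at z = 0. Lengths are in m, angles in rad, forces in N, time in s.
With the tool pointing down it reaches from about 0.35 to 0.775 m from the base axis. Payload 7.3 kg.
Tool frame: the origin (TCP) lies between the finger pads; the fingertips stand robot.tcp_to_tips ahead of it and the grasp point (between the pads) lies 2 mm behind it (robot.tcp_to_tips is the distance from the TCP to the fingertips, in m); y points along the fingers, x is the direction in which the jaws open and shut, and the axes are right-handed (so a half turn about y gives the same grasp; the last joint's range is limited). The gripper opens to 92 mm and grips with 3 to 60 N. Pads are 19 mm wide; open, the fingers measure 130 mm over their backs; the gripper's body (75 mm by 190 mm) begins 47 mm behind the grasp point.
Start: joints at [1.099, 0.342, 1.524, -0, 1.275, -0.146], TCP at [0.168, 0.497, 0.223] pointing down, gripper open.
Joint ranges: [-2.53, 2.53], [-0.77, 2.02], [0.04, 2.7], [-1, 4.14], [0.28, 2.66], [-3.11, 3.11]. Speed limits (rad/s): [2.57, 2.57, 3.14, 3.14, 3.14, 3.14].

### API

Orientations are given as [roll, pitch, yaw] about the fixed x, y, z axes, in that order (R = Rz(yaw) Ry(pitch) Rx(roll)).
In Python, from cell import status, read_camera, get_calibration, robot gives the robot as it stands.
- The arm moves only by the shell command python3 -m creep 'ROWS' [FORCE]. ROWS is JSON, a list of rows, each an object of numbers: "dx", "dy", "dz": the shift along the tool's x, y, z in m; "rx", "ry", "rz": the turn, a rotation vector about the tool's x, y, z in rad; "gripper": the opening, from 0 (shut) to 1 (fully open). A call has 1 to 20 rows; each row is the pose to reach, as a shift and turn from the pose commanded when the call began, along the tool's axes at that moment; what a row does not reach only later rows make up. A row lasts 1/8 s, in which the tool goes at most 62.5 mm and 10.7 degrees, less where a joint would pass 70% of its speed; a pose out of reach is approached as far as the arm can. A call with a gripper value outside its range is refused whole. The fingers move at their own pace and stop on an object; FORCE is the grip in N (left out, the last holds). Time passes only in rows, so rows that repeat a pose let the fingers close. It gives the time, the measured TCP pose, the force and the opening at its end, in the units of the state.
- status.observe(): the state, without advancing time (a new reading comes with each control period).
- read_camera(name): name is "scene" or "side" or "wrist"; returns (picture, depth): 480x640x3 uint8, red, green, blue; 480x640 float32, m along the optical axis (not along the pixel's ray), 0 where there is no reading.
- get_calibration(name): a dict with "fx", "fy", "cx", "cy" (pixels), "xyz" and "rotation" of the camera in the world; the wrist camera has in their place "mount" (4x4, takes a point from camera to tool coordinates, whose origin is the TCP and whose axes are the tool frame's). Camera axes: x right, y down, z forward; pixel columns grow to the right and rows downward; lengths in m; the calibration is good to about 2 mm. A picture is of the moment at which its call begins: read the wrist's pose just before it. get_calibration takes no time and is no camera call.
- robot.hand_in(): hands the job in, once; it reports no verdict.
The state is a dict: "time": time; "qpos": joint angles; "qvel": joint speeds; "joint_efforts": joint torques, N m; "tool_pos": TCP position; "tool_rot": TCP orientation; "contact_force": force on the tool from outside, world axes, zero at the start; "torque": the same for the moment, N m; "opening": finger opening in m.
Only numpy, scipy, OpenCV 4.12 (cv2) and the standard library are available. Lean on these libraries where they do the work, as an engineer would, in place of code of your own. Each camera call takes 0.05 s, during which the arm holds its last target.

## Working session

There is one attempt and no reset: what is moved stays moved. The work goes in short steps, Python scripts to look and compute and a shell command to move; the robot and the scene stay as the last step left them, time stands still between calls to the robot, and variables do not carry over. Pictures are saved under pics/ and viewed, and the job is handed in when it is done.

```bash
ls; mkdir -p pics; cat > h.py <<'E'
import numpy as np, cv2, json
from cell import status, read_camera, get_calibration, robot
from scipy.spatial.transform import Rotation as R
def snap(name,tag):
    s=status.observe(); p,d=read_camera(name)
    np.savez(f'pics/{tag}.npz',p=p,d=d,pos=s['tool_pos'],rot=s['tool_rot'])
    cv2.imwrite(f'pics/{tag}.png',p[:,:,::-1]); return p,d,s
E
python3 - <<'E'
from h import *
s=status.observe(); print(s, robot.tcp_to_tips)
for n in ['scene','side','wrist']:
    snap(n,n+'0'); print(n,get_calibration(n))
print(status.observe()['time'])
E
```

```text
pics
{'time': 0.0, 'qpos': array([ 1.09901475e+00,  3.42724976e-01,  1.52501228e+00,  3.40832003e-05,
        1.27540161e+00, -1.46003246e-01]), 'qvel': array([-0.00228293,  0.00024939,  0.00025007,  0.00150269,  0.00018187,
       -0.00098065]), 'joint_efforts': array([-6.57555938e-04, -4.31247926e+01, -2.44217259e+01,  7.16242706e-02,
        5.59324678e-02, -8.64664526e-05]), 'tool_pos': array([0.16780603, 0.49702606, 0.22204545]), 'tool_rot': array([-1.57053913e+00,  1.52502137e-03,  1.24500825e+00]), 'contact_force': array([ 0.29875333, -0.03236835, -0.71824651]), 'torque': array([-0.01925695, -0.00380827, -0.01119052]), 'opening': 0.09150227140799208} 0.017
scene {'fx': 542.1495833963818, 'fy': 542.1495833963818, 'cx': 315.9440857725202, 'cy': 241.33794841182353, 'xyz': array([ 0.15056144, -0.89115054,  0.77019129]), 'rotation': array([-2.22306465,  0.00411771, -0.44794891])}
side {'fx': 578.5134381785035, 'fy': 578.5134381785035, 'cx': 319.4141757030392, 'cy': 238.18082616915135, 'xyz': array([0.34333288, 0.73304319, 0.92188736]), 'rotation': array([-2.30039704, -0.02138647, -2.88662168])}
wrist {'fx': 396.5025215783698, 'fy': 396.5025215783698, 'cx': 320.60337063175075, 'cy': 241.42608820578639, 'mount': array([[ 9.99999304e-01,  1.08654364e-03,  4.60884247e-04,
        -2.70070621e-05],
       [-1.70809751e-04, -2.53153082e-01,  9.67426218e-01,
        -1.61439900e-01],
       [ 1.16782508e-03, -9.67425623e-01, -2.53152720e-01,
         6.87016560e-02],
       [ 0.00000000e+00,  0.00000000e+00,  0.00000000e+00,
         1.00000000e+00]])}
0.15
```

View images.

View pics/scene0.png

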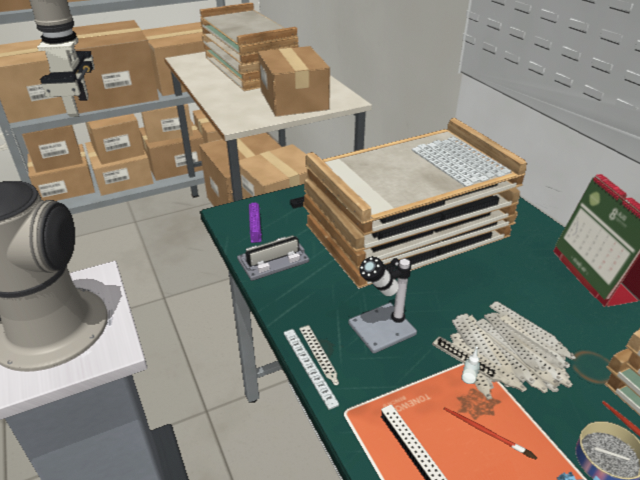

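View pics/side0.png

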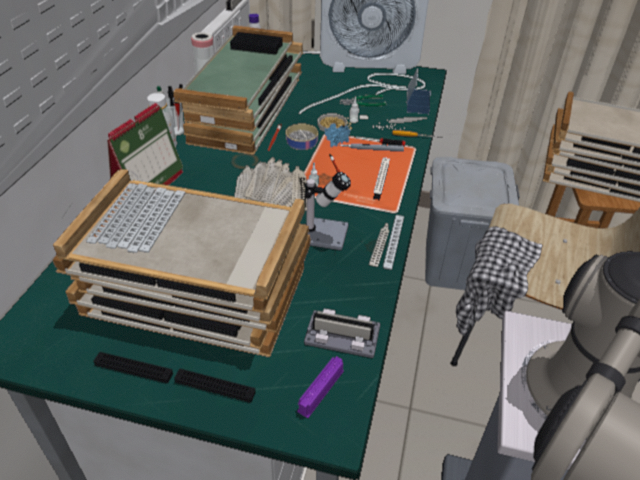

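View pics/wrist0.png

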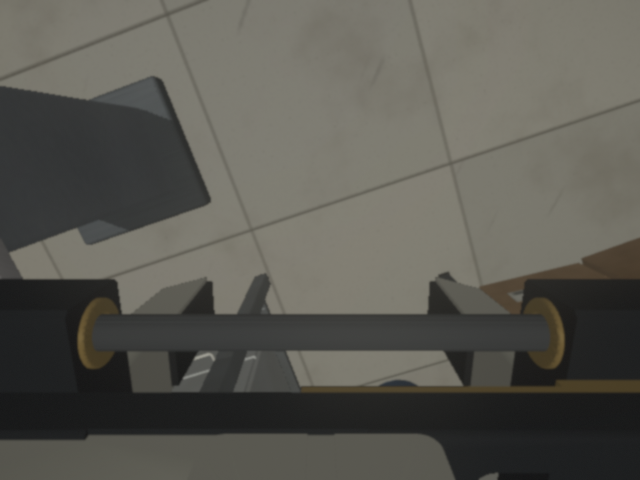

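The scene view shows the grey cradle with the harmonica at about (273,253), the purple look-alike at (255,222) and the viewer at (385,300). In the side view they are at (343,328), (320,388) and (328,210). There is nothing useful in the wrist view, which shows only floor. The harmonica candidates are the silver/black one in the cradle and the purple one. The one in the cradle fits the description; I'll confirm with an enlarged crop.

```bash
python3 - <<'E'
from h import *
a=cv2.imread('pics/scene0.png')[225:285,225:325]; b=cv2.imread('pics/side0.png')[295:365,295:390]
c=cv2.imread('pics/scene0.png')[245:355,340:430]; d=cv2.imread('pics/side0.png')[165:255,295:365]
f=lambda i:cv2.resize(i,(400,300),interpolation=cv2.INTER_CUBIC)
cv2.imwrite('pics/crop0.png',np.vstack([np.hstack([f(a),f(b)]),np.hstack([f(c),f(d)])]))
E
```

```text
(no output)
```

View pics/crop0.png

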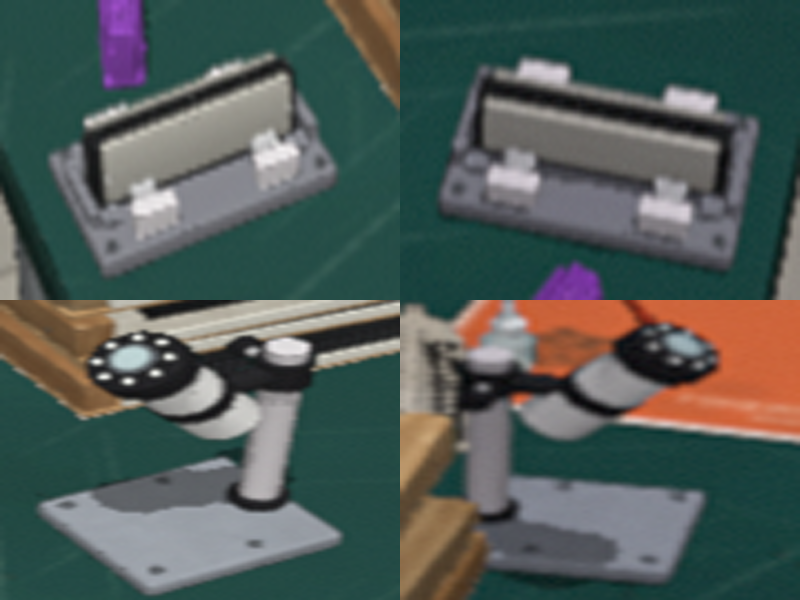

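```bash
cat >> h.py <<'E'
def camT(name,pos=None,rot=None):
    c=get_calibration(name)
    if name=='wrist':
        T=np.eye(4);T[:3,:3]=R.from_euler('xyz',rot).as_matrix();T[:3,3]=pos;T=T@c['mount']
    else:
        T=np.eye(4);T[:3,:3]=R.from_rotvec(c['rotation']).as_matrix() if len(np.shape(c['rotation']))==1 else c['rotation'];T[:3,3]=c['xyz']
    return T,c
def cloud(name,tag):
    z=np.load(f'pics/{tag}.npz'); T,c=camT(name,z['pos'],z['rot']); d=z['d']
    v,u=np.mgrid[0:480,0:640]
    P=np.stack([(u-c['cx'])/c['fx']*d,(v-c['cy'])/c['fy']*d,d],-1)@T[:3,:3].T+T[:3,3]
    P[d==0]=np.nan
    return z['p'],P
E
python3 - <<'E'
from h import *
c=get_calibration('scene')
for n in ['rv','eul']:
    r=c['rotation']; M=(R.from_rotvec(r) if n=='rv' else R.from_euler('xyz',r)).as_matrix(); print(n,M[:,2])
np.set_printoptions(precision=4,suppress=True)
for n,b,v in [('scene',(225,285,225,325),(245,355,340,430)),('side',(295,365,295,390),(165,255,295,365))]:
    p,P=cloud(n,n+'0')
    g=P[380,300] if n=='side' else P[330,250]; print(n,'px',g)
    Q=P[b[0]:b[1],b[2]:b[3]].reshape(-1,3); print(np.nanpercentile(Q,[1,50,99],axis=0))
    for lo,hi in [(-.01,.005),(.008,.016),(.036,.06)]:
        q=Q[(Q[:,2]>lo)&(Q[:,2]<hi)]; m=q.mean(0); w,V=np.linalg.eigh(np.cov(q[:,:2].T)); print(lo,len(q),m,V[:,1],np.sqrt(w)*np.sqrt(12), q.min(0),q.max(0))
    Q=P[v[0]:v[1],v[2]:v[3]].reshape(-1,3)
    for lo,hi in [(.01,.02),(.12,.25)]:
        q=Q[(Q[:,2]>lo)&(Q[:,2]<hi)]; print('view',lo,len(q),q.mean(0),q.min(0),q.max(0))
E
```

```text
rv [ 0.3193233   0.75110232 -0.57782172]
eul [ 0.34194974  0.71738344 -0.60698548]
scene px [ 0.5182  0.1726 -0.4127]
[[ 0.3589 -0.0778 -0.2676]
 [ 0.457   0.0062  0.02  ]
 [ 0.5624  0.2083  0.0687]]
-0.01 668 [ 0.4281  0.0371 -0.0014] [0.2316 0.9728] [0.0627 0.2697] [ 0.3769 -0.0676 -0.01  ] [0.4836 0.1497 0.005 ]
0.008 503 [0.4527 0.0103 0.0122] [0.2403 0.9707] [0.102  0.2563] [ 0.3847 -0.0744  0.008 ] [0.5173 0.1413 0.016 ]
0.036 1184 [0.5006 0.003  0.0437] [-0.9953 -0.097 ] [0.1267 0.1749] [ 0.3935 -0.0893  0.036 ] [0.5705 0.1201 0.06  ]<stdin>:14: RuntimeWarning: Mean of empty slice.
  ret = um.true_divide(
Traceback (most recent call last):
ValueError: zero-size array to reduction operation minimum which has no identity
```

```bash
sed -i "s/T\[:3,:3\]=R.from_rotvec(c\['rotation'\]).as_matrix() if.*else c\['rotation'\];/T[:3,:3]=R.from_euler('xyz',c['rotation']).as_matrix();/" h.py; python3 - <<'E'
from h import *
np.set_printoptions(precision=4,suppress=True)
for n,b,v in [('scene',(225,285,225,325),(245,355,340,430)),('side',(295,365,295,390),(165,255,295,365))]:
    p,P=cloud(n,n+'0')
    Q=P[b[0]:b[1],b[2]:b[3]].reshape(-1,3); print(np.nanpercentile(Q,[1,50,99],axis=0))
    for lo,hi in [(-.01,.005),(.008,.016),(.038,.06)]:
        q=Q[(Q[:,2]>lo)&(Q[:,2]<hi)]
        if len(q)<3: continue
        m=q.mean(0); w,V=np.linalg.eigh(np.cov(q[:,:2].T)); print(lo,len(q),m,V[:,1],np.sqrt(w)*np.sqrt(12), q.min(0),q.max(0))
    Q=P[v[0]:v[1],v[2]:v[3]].reshape(-1,3)
    for lo,hi in [(.01,.02),(.12,.25)]:
        q=Q[(Q[:,2]>lo)&(Q[:,2]<hi)]; print('view',lo,len(q),q.mean(0),q.min(0),q.max(0))
E
```

```text
[[ 0.3736 -0.1059 -0.2389]
 [ 0.4748 -0.0101  0.0007]
 [ 0.5922  0.2355  0.0464]]
-0.01 3632 [ 0.4835  0.0175 -0.0005] [-0.4     0.9165] [0.2145 0.2765] [ 0.3729 -0.1235 -0.0099] [0.5933 0.1772 0.005 ]
0.008 658 [ 0.4659 -0.0194  0.0119] [-0.9911 -0.1333] [0.1042 0.1777] [ 0.3956 -0.0497  0.008 ] [0.5934 0.0901 0.016 ]
0.038 481 [ 0.4634 -0.0059  0.0437] [-0.9995 -0.0321] [0.0265 0.1203] [ 0.4044 -0.0199  0.038 ] [0.5286 0.0109 0.0494]
view 0.01 1931 [ 0.5834 -0.2762  0.0141] [ 0.5237 -0.3367  0.01  ] [ 0.7777 -0.0847  0.02  ]
view 0.12 1156 [ 0.5657 -0.2944  0.1544] [ 0.5203 -0.3127  0.1201] [ 0.624  -0.2557  0.1859]
[[ 0.3767 -0.5133 -0.7435]
 [ 0.4679  0.0077 -0.0004]
 [ 0.5756  0.0881  0.0455]]
-0.01 4015 [ 0.4745 -0.024  -0.002 ] [0.6211 0.7837] [0.203  0.2299] [ 0.3736 -0.1356 -0.0081] [0.5895 0.0935 0.005 ]
0.008 774 [0.4618 0.0227 0.0111] [-0.9922 -0.1243] [0.0627 0.1457] [ 0.3964 -0.0424  0.008 ] [0.5363 0.0469 0.016 ]
0.038 637 [0.4656 0.0021 0.0429] [-0.9997 -0.0248] [0.0253 0.1186] [ 0.4055 -0.0137  0.0381] [0.5271 0.0161 0.0485]
view 0.01 936 [ 0.5952 -0.3253  0.013 ] [ 0.5238 -0.559   0.01  ] [ 0.715  -0.2366  0.02  ]
view 0.12 1236 [ 0.5781 -0.2173  0.1536] [ 0.5215 -0.3074  0.12  ] [ 0.6253 -0.0675  0.1995]
```

```bash
cat >> h.py <<'E'
def rel(pos,Rm,s=None):
    s=s or status.observe(); R0=R.from_euler('xyz',s['tool_rot']); 
    d=R0.inv().apply(np.array(pos)-s['tool_pos']); r=(R0.inv()*Rm).as_rotvec()
    print('dxyz',d.round(4),'rot',r.round(4)); return d,r
E
python3 - <<'E'
from h import *
np.set_printoptions(precision=4,suppress=True)
rel([.425,0,.21],R.from_euler('xyz',[-np.pi/2,0,np.pi/2]))
for n,hm in [('scene',(210,330,300,470)),('side',(190,370,60,310))]:
    p,P=cloud(n,n+'0'); Q=P.reshape(-1,3)
    q=Q[(Q[:,2]>.03)&(Q[:,2]<.4)&(Q[:,0]>.3)&(Q[:,0]<.75)&(Q[:,1]>-.2)&(Q[:,1]<.6)]
    H,xe,ye=np.histogram2d(q[:,0],q[:,1],bins=[np.arange(.3,.8,.05),np.arange(-.2,.65,.05)]); print(n);print(H.astype(int))
E
```

```text
dxyz [-0.3887  0.0126 -0.4027] rot [-0.0003 -0.3258 -0.0011]
scene
[[   0    0    0    0    0    0    0    0    0    0    0    0    0    0
     0    0]
 [   0    0    0    0    0    0    0    0    0    0    0    0    0    0
     0    0]
 [   0    0    0  201   45    4    0    0    0    0    0    0    0    0
     0    0]
 [   0    0    0  202   57   54  120   84    0    0    0    0    0    0
     0    0]
 [   0    0    0   98   28    0    0    2    0    0    0    0    0    0
     0    0]
 [ 512  772  751  723  662  432    0    0    0    0    0    0    0    0
     0    0]
 [ 765  508  233  162  151  103    0    0    0    0    0    0    0    0
     0    0]
 [1020  412  297  277  247  196    0    0    0    0    0    0    0    0
     0    0]
 [1033  370  291  267  246  197    0    0    0    0    0    0    0    0
     0    0]]
side
[[   0    0    0    0    0    0    0    0    0    0    0    0    0    0
     0    0]
 [   0    0    0    0    0    0    0    0    0    0    0    0    0    0
     0    0]
 [   0    0    0  105  197    6    0    0    0    0    0    0    0    0
     0    0]
 [   0    0    0  107  233   70  259  250    0    0    0    0    0    0
     0    0]
 [   0    0    0   49  115    0    0    4    0    0    0    0    0    0
     0    0]
 [ 103  438  498  577  635  860    0    0    0    0    0    0    0    0
     0    0]
 [  87  324  355  379  424 1661  114    0    0    0    0    0    0    0
     0    0]
 [  98  383  417  455  506 1734   90    0    0    0    0    0    0    0
     0    0]
 [  90  378  410  446  492 1645   54    0    0    0    0    0    0    0
     0    0]]
```

```bash
python3 -m creep '[{"dx":-0.02,"dz":-0.02,"ry":-0.02},{"dx":-0.06,"dz":-0.062,"dy":0.002,"ry":-0.05},{"dx":-0.1,"dz":-0.104,"dy":0.003,"ry":-0.09},{"dx":-0.14,"dz":-0.145,"dy":0.004,"ry":-0.12},{"dx":-0.18,"dz":-0.187,"dy":0.006,"ry":-0.16},{"dx":-0.22,"dz":-0.228,"dy":0.007,"ry":-0.19},{"dx":-0.26,"dz":-0.269,"dy":0.008,"ry":-0.22},{"dx":-0.3,"dz":-0.311,"dy":0.01,"ry":-0.26},{"dx":-0.34,"dz":-0.352,"dy":0.011,"ry":-0.29},{"dx":-0.37,"dz":-0.383,"dy":0.012,"ry":-0.31},{"dx":-0.389,"dz":-0.403,"dy":0.0126,"ry":-0.326},{"dx":-0.389,"dz":-0.403,"dy":0.0126,"ry":-0.326},{"dx":-0.389,"dz":-0.403,"dy":0.0126,"ry":-0.326}]'
python3 - <<'E'
from h import *
np.set_printoptions(precision=4,suppress=True)
p,d,s=snap('wrist','w1'); print(s)
E
```

```text
{'time': 0.15, 'qpos': array([ 1.099 ,  0.3426,  1.5248, -0.    ,  1.2754, -0.146 ]), 'qvel': array([ 0.0009, -0.0024, -0.0027, -0.0006,  0.0006, -0.0003]), 'joint_efforts': array([  0.001 , -43.1474, -24.4352,   0.0719,   0.0536,  -0.0001]), 'tool_pos': array([0.1679, 0.4971, 0.2222]), 'tool_rot': array([-1.5707,  0.0012,  1.245 ]), 'contact_force': array([ 1.1669,  0.1208, -0.3345]), 'torque': array([-0.0092, -0.0024, -0.026 ]), 'opening': 0.09192509572441021}invalid input at $[0]: expected keys dx, dy, dz, rx, ry, rz, gripper
```

View pics/w1.png

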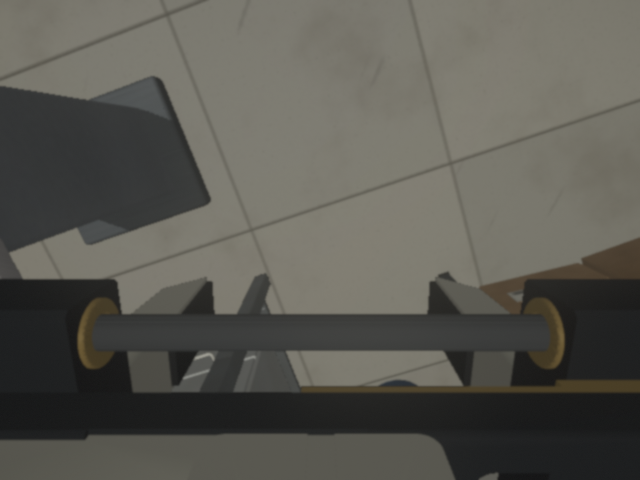

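The move was refused because every row needs all seven keys, so the wrist view is unchanged. I'll resend it in full.

```bash
python3 -m creep '[{"dx":-0.02,"dy":0,"dz":-0.02,"rx":0,"ry":-0.02,"rz":0,"gripper":1},{"dx":-0.06,"dy":0.002,"dz":-0.062,"rx":0,"ry":-0.05,"rz":0,"gripper":1},{"dx":-0.1,"dy":0.003,"dz":-0.104,"rx":0,"ry":-0.09,"rz":0,"gripper":1},{"dx":-0.14,"dy":0.004,"dz":-0.145,"rx":0,"ry":-0.12,"rz":0,"gripper":1},{"dx":-0.18,"dy":0.006,"dz":-0.187,"rx":0,"ry":-0.16,"rz":0,"gripper":1},{"dx":-0.22,"dy":0.007,"dz":-0.228,"rx":0,"ry":-0.19,"rz":0,"gripper":1},{"dx":-0.26,"dy":0.008,"dz":-0.269,"rx":0,"ry":-0.22,"rz":0,"gripper":1},{"dx":-0.3,"dy":0.01,"dz":-0.311,"rx":0,"ry":-0.26,"rz":0,"gripper":1},{"dx":-0.34,"dy":0.011,"dz":-0.352,"rx":0,"ry":-0.29,"rz":0,"gripper":1},{"dx":-0.37,"dy":0.012,"dz":-0.383,"rx":0,"ry":-0.31,"rz":0,"gripper":1},{"dx":-0.389,"dy":0.0126,"dz":-0.403,"rx":0,"ry":-0.326,"rz":0,"gripper":1},{"dx":-0.389,"dy":0.0126,"dz":-0.403,"rx":0,"ry":-0.326,"rz":0,"gripper":1},{"dx":-0.389,"dy":0.0126,"dz":-0.403,"rx":0,"ry":-0.326,"rz":0,"gripper":1}]'
python3 - <<'E'
from h import *
np.set_printoptions(precision=4,suppress=True)
p,d,s=snap('wrist','w2'); print(s['qpos'],s['tool_pos'],s['tool_rot'])
E
```

```text
time: 1.82
tool_pos: [0.4247, 0.0005, 0.2099]
tool_rot: [-1.57, -0.001, 1.571]
contact_force: [0.4, -0.5, -0.4]
opening: 0.0918
[-0.18    0.1707  1.7973  0.0005  1.1745 -1.7509] [0.4247 0.0005 0.2099] [-1.57   -0.0006  1.5707]
```

View pics/w2.png

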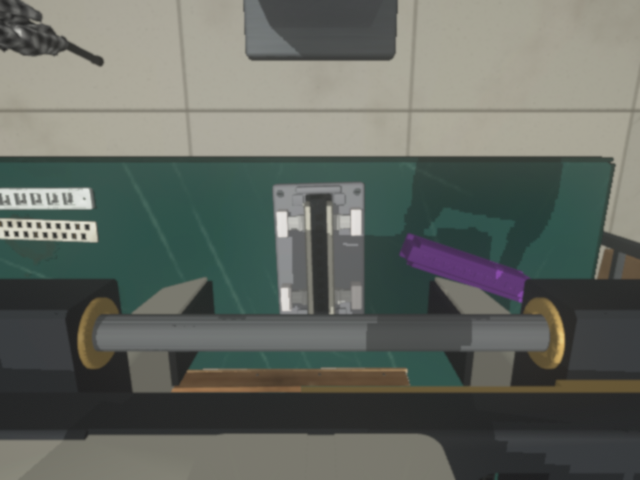

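The harmonica is at columns 305–332, rows 190–315, with its far end just behind the gripper bar. The purple look-alike is at (465,265). I'll shift over the harmonica for a second, complete view.

```bash
python3 -m creep '[{"dx":0,"dy":0,"dz":-0.03,"rx":0,"ry":0,"rz":0,"gripper":1},{"dx":0,"dy":0,"dz":-0.041,"rx":0,"ry":0,"rz":0,"gripper":1},{"dx":0,"dy":0,"dz":-0.041,"rx":0,"ry":0,"rz":0,"gripper":1},{"dx":0,"dy":0,"dz":-0.041,"rx":0,"ry":0,"rz":0,"gripper":1}]'
python3 - <<'E'
from h import *
np.set_printoptions(precision=4,suppress=True)
p,d,s=snap('wrist','w3'); print(s['qpos'],s['tool_pos'],s['tool_rot'])
for t in ['w2','w3']:
    p,P=cloud('wrist',t)
    Q=P[100:312,260:380]
    for nm,lo,hi in [('top',.038,.06),('base',.008,.016)]:
        m=(Q[...,2]>lo)&(Q[...,2]<hi); q=Q[m]
        mm,V=cv2.PCACompute(q[:,:2].astype(np.float32),None)
        rect=cv2.minAreaRect((q[:,:2]*1000).astype(np.float32))
        print(t,nm,len(q),q.mean(0),V[0],rect,np.percentile(q[:,2],[5,50,95]))
i=cv2.imread('pics/w3.png')[90:320,240:400]; cv2.imwrite('pics/w3c.png',cv2.resize(i,None,fx=2.6,fy=2.6,interpolation=cv2.INTER_CUBIC))
E
```

```text
time: 2.38
tool_pos: [0.4654, 0.0003, 0.21]
tool_rot: [-1.57, -0.0, 1.572]
contact_force: [-0.2, -1.0, -0.7]
opening: 0.0918
[-0.1643  0.2454  1.6991  0.0001  1.1981 -1.7359] [0.4654 0.0003 0.21  ] [-1.5697 -0.0002  1.5716]
w2 top 3124 [ 0.4546 -0.0002  0.0443] [0.9996 0.0293] ((456.1486511230469, -0.20118999481201172), (102.7021713256836, 24.808237075805664), 1.5645345449447632) [0.0413 0.0445 0.0459]
w2 base 5302 [0.452  0.0001 0.0115] [0.9975 0.0702] ((458.9665832519531, -0.22689437866210938), (126.43229675292969, 83.20358276367188), 1.5735284090042114) [0.01   0.0114 0.0132]
w3 top 3932 [0.4632 0.0001 0.0443] [0.9996 0.0277] ((465.9058532714844, 0.07190227508544922), (122.14972686767578, 24.786802291870117), 1.602760672569275) [0.0415 0.0445 0.0459]
w3 base 6475 [0.4598 0.0006 0.0115] [0.9997 0.0262] ((465.6258850097656, 0.20549774169921875), (139.69393920898438, 83.78937530517578), 1.7115464210510254) [0.0098 0.0114 0.0133]
```

View pics/w3c.png

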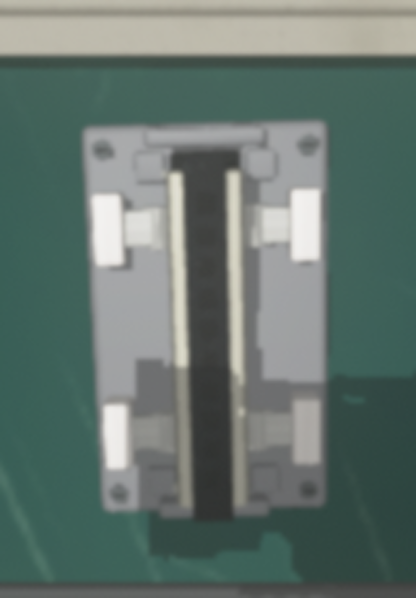

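The enlarged crop confirms the target: a black comb with two light covers, held by four white catches in the grey cradle. Its centre is about (0.4655, 0.000), it is yawed about 1.6° from world x, and its top is at z≈0.046. Next I'll measure the viewer from the two fixed views.

```bash
python3 - <<'E'
from h import *
np.set_printoptions(precision=4,suppress=True)
def bright(n,b):
    p,P=cloud(n,n+'0'); 
    i=p[b[0]:b[1],b[2]:b[3]]; cv2.imwrite(f'pics/lens_{n}.png',cv2.resize(i[:,:,::-1],(560,560),interpolation=cv2.INTER_NEAREST))
    return i
a=bright('scene',(250,290,350,390)); b=bright('side',(168,208,320,360))
cv2.imwrite('pics/lens.png',np.hstack([cv2.resize(x[:,:,::-1],(400,400),interpolation=cv2.INTER_NEAREST) for x in (a,b)]))
E
```

```text
(no output)
```

View pics/lens.png

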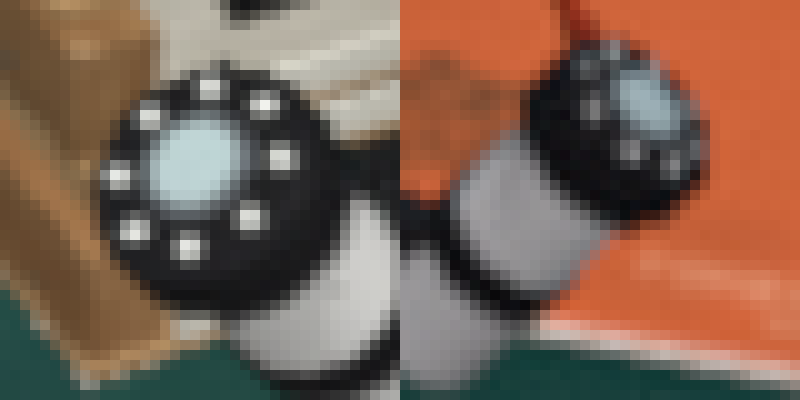

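Lens centre in the scene view: about (369.2,265.8). In the side view: about (344.2,178.0).

```bash
python3 - <<'E'
from h import *
np.set_printoptions(precision=4,suppress=True)
def ray(n,u,v):
    T,c=camT(n); d=T[:3,:3]@np.array([(u-c['cx'])/c['fx'],(v-c['cy'])/c['fy'],1]); return T[:3,3],d/np.linalg.norm(d)
def tri(rs):
    A=sum(np.eye(3)-np.outer(d,d) for o,d in rs); b=sum((np.eye(3)-np.outer(d,d))@o for o,d in rs); x=np.linalg.solve(A,b)
    return x,[np.linalg.norm(np.cross(x-o,d)) for o,d in rs]
print('lens',tri([ray('scene',369.2,265.8),ray('side',344.2,178.0)]))
# LED normal from scene depth: LED pixels + lens
px=np.array([(210,87),(265,105),(282,160),(249,219),(188,249),(133,231),(118,177),(149,116)])/10+[349.5,249.5]
p,P=cloud('scene','scene0')
L=P[255:277,358:381].reshape(-1,3)
# depth-plane fit on face pixels
v,u=np.mgrid[0:480,0:640]; m=np.hypot(u-369.2,v-265.8)<8.5
q=P[m]; q=q[np.isfinite(q[:,0])]; c0=np.median(q,0); q=q[np.linalg.norm(q-c0,axis=1)<.03]; nrm=np.linalg.svd(q-q.mean(0))[2][2]; nrm*=np.sign(nrm[2]); print('scene face',q.mean(0),nrm,np.degrees(np.arccos(nrm[2])),np.degrees(np.arctan2(nrm[1],nrm[0])))
p,P=cloud('side','side0'); m=np.hypot(u-344.2,v-178)<4
q=P[m]; q=q[np.isfinite(q[:,0])]; nrm=np.linalg.svd(q-q.mean(0))[2][2]; nrm*=np.sign(nrm[2]); print('side face',q.mean(0),nrm,np.degrees(np.arctan2(nrm[1],nrm[0])))
for n,b in [('scene',(295,355,340,425)),('side',(215,252,298,352))]:
    p,P=cloud(n,n+'0'); i=p[b[0]:b[1],b[2]:b[3]].astype(int); Q=P[b[0]:b[1],b[2]:b[3]]
    m=(Q[...,2]>.007)&(Q[...,2]<.021)&(abs(i[...,0]-i[...,2])<40)
    mm=m.astype(np.uint8); k,lab,st,ce=cv2.connectedComponentsWithStats(mm); j=1+np.argmax(st[1:,4]); q=Q[lab==j]
    r=cv2.minAreaRect((q[:,:2]*1000).astype(np.float32)); print(n,'base',len(q),r,np.median(q[:,2]));print(cv2.boxPoints(r))
E
```

```text
lens (array([ 0.5375, -0.2886,  0.1738]), [np.float64(0.0009294691375898487), np.float64(0.0009294691375900042)])
scene face [ 0.5376 -0.2896  0.175 ] [-0.5668 -0.0006  0.8239] 34.52469052897048 -179.93937759601994
side face [ 0.5366 -0.2888  0.1732] [-0.4996 -0.1542  0.8524] -162.84580859462008
scene base 1800 ((575.2099609375, -289.4010925292969), (101.49226379394531, 91.4248046875), 2.4991397857666016) 0.013893830002495333
[[ 522.5188 -245.9449]
 [ 526.5054 -337.2828]
 [ 627.9011 -332.8573]
 [ 623.9146 -241.5194]]
side base 872 ((568.8821411132812, -284.4447937011719), (86.75178527832031, 95.73336029052734), 2.4644813537597656) 0.011851233802781858
[[ 523.4881 -238.4875]
 [ 527.6047 -334.1324]
 [ 614.2762 -330.402 ]
 [ 610.1596 -234.7572]]
```

```bash
python3 - <<'E'
from h import *
np.set_printoptions(precision=4,suppress=True)
for n in ['scene','side']:
    p,P=cloud(n,n+'0'); Q=P.reshape(-1,3)
    q=Q[(Q[:,2]>.05)&(Q[:,2]<.5)&(Q[:,0]>.5)&(Q[:,0]<.95)&(Q[:,1]>-.235)&(Q[:,1]<.25)]
    print(n,np.percentile(q,[.3,1,50,99,99.7],axis=0))
    for x0 in (.5,.55,.6,.65,.7,.75):
        print(x0,[ (lambda s: round(float(np.percentile(s[:,2],98)),3) if len(s)>5 else None)(q[(q[:,0]>x0)&(q[:,0]<x0+.05)&(q[:,1]>y)&(q[:,1]<y+.05)]) for y in np.arange(-.25,.25,.05)])
y=R.from_euler('z',2.5,degrees=True).apply
zl=y([-np.sin(np.radians(35)),0,np.cos(np.radians(35))]); ty=-zl; tz=y([0,1,0]); tx=np.cross(ty,tz)
Rf=R.from_matrix(np.stack([tx,ty,tz],1)); L=np.array([.5375,-.2888,.1745])
print(zl,Rf.as_euler('xyz'), L+.125*zl)
rel(L+.20*zl,Rf); rel(L+.125*zl,Rf)
E
```

```text
scene [[ 0.5788 -0.1756  0.0668]
 [ 0.5797 -0.174   0.0694]
 [ 0.728  -0.109   0.1687]
 [ 0.945   0.0848  0.1983]
 [ 0.9482  0.0892  0.1993]]
0.5 [None, None, None, None, None, None, None, None, None, None]
0.55 [None, 0.198, 0.199, 0.199, 0.199, 0.199, 0.198, None, None, None]
0.6 [None, 0.198, 0.199, 0.2, 0.199, 0.199, 0.199, None, None, None]
0.65 [None, 0.173, 0.172, 0.172, 0.173, 0.172, 0.174, None, None, None]
0.7 [None, 0.173, 0.172, 0.172, 0.172, 0.172, 0.173, None, None, None]
0.75 [None, 0.173, 0.172, 0.172, 0.172, 0.172, 0.173, None, None, None]
side [[ 0.5795 -0.1604  0.0512]
 [ 0.5804 -0.1564  0.0537]
 [ 0.7481  0.0292  0.1676]
 [ 0.9459  0.1005  0.1971]
 [ 0.9486  0.1021  0.1982]]
0.5 [None, None, None, None, None, None, None, None, None, None]
0.55 [None, 0.197, 0.198, 0.198, 0.198, 0.198, 0.198, None, None, None]
0.6 [None, 0.198, 0.198, 0.198, 0.198, 0.198, 0.197, 0.065, None, None]
0.65 [None, 0.173, 0.171, 0.171, 0.171, 0.171, 0.171, None, None, None]
0.7 [None, 0.173, 0.171, 0.171, 0.171, 0.171, 0.171, 0.145, None, None]
0.75 [None, 0.172, 0.171, 0.171, 0.171, 0.171, 0.171, 0.146, None, None]
[-0.573  -0.025   0.8192] [-1.5708 -0.6109  0.0436] [ 0.4659 -0.2919  0.2769]
dxyz [-0.294  -0.1283  0.0428] rot [-0.466   1.4758 -0.4862]
dxyz [-0.2921 -0.0669 -0.0002] rot [-0.466   1.4758 -0.4862]
```

I'll check the reach of the final orientation and measure the lens with the wrist camera before grasping.

```bash
python3 -m creep '[{"dx":-0.02,"dy":-0.01,"dz":0.003,"rx":-0.03,"ry":0.1,"rz":-0.03,"gripper":1},{"dx":-0.05,"dy":-0.024,"dz":0.008,"rx":-0.07,"ry":0.23,"rz":-0.075,"gripper":1},{"dx":-0.08,"dy":-0.036,"dz":0.012,"rx":-0.117,"ry":0.37,"rz":-0.12,"gripper":1},{"dx":-0.108,"dy":-0.048,"dz":0.016,"rx":-0.163,"ry":0.516,"rz":-0.17,"gripper":1},{"dx":-0.137,"dy":-0.06,"dz":0.02,"rx":-0.21,"ry":0.66,"rz":-0.219,"gripper":1},{"dx":-0.167,"dy":-0.073,"dz":0.024,"rx":-0.256,"ry":0.812,"rz":-0.267,"gripper":1},{"dx":-0.197,"dy":-0.086,"dz":0.029,"rx":-0.303,"ry":0.96,"rz":-0.316,"gripper":1},{"dx":-0.226,"dy":-0.099,"dz":0.033,"rx":-0.35,"ry":1.107,"rz":-0.365,"gripper":1},{"dx":-0.25,"dy":-0.109,"dz":0.037,"rx":-0.396,"ry":1.254,"rz":-0.413,"gripper":1},{"dx":-0.275,"dy":-0.12,"dz":0.04,"rx":-0.438,"ry":1.387,"rz":-0.457,"gripper":1},{"dx":-0.294,"dy":-0.128,"dz":0.043,"rx":-0.466,"ry":1.476,"rz":-0.486,"gripper":1},{"dx":-0.294,"dy":-0.128,"dz":0.043,"rx":-0.466,"ry":1.476,"rz":-0.486,"gripper":1},{"dx":-0.294,"dy":-0.128,"dz":0.043,"rx":-0.466,"ry":1.476,"rz":-0.486,"gripper":1},{"dx":-0.294,"dy":-0.128,"dz":0.043,"rx":-0.466,"ry":1.476,"rz":-0.486,"gripper":1}]'
python3 - <<'E'
from h import *
np.set_printoptions(precision=4,suppress=True)
p,d,s=snap('wrist','w4'); print(s['qpos'],s['tool_pos'],s['tool_rot'],s['time'])
E
```

```text
time: 4.18
tool_pos: [0.4235, -0.2933, 0.3379]
tool_rot: [-1.571, -0.611, 0.045]
contact_force: [0.7, -0.4, -0.2]
opening: 0.0921
[-1.1005  0.0324  1.7554  0.6091  1.151  -1.3427] [ 0.4235 -0.2933  0.3379] [-1.5709 -0.6109  0.0451] 4.175
```

View pics/w4.png

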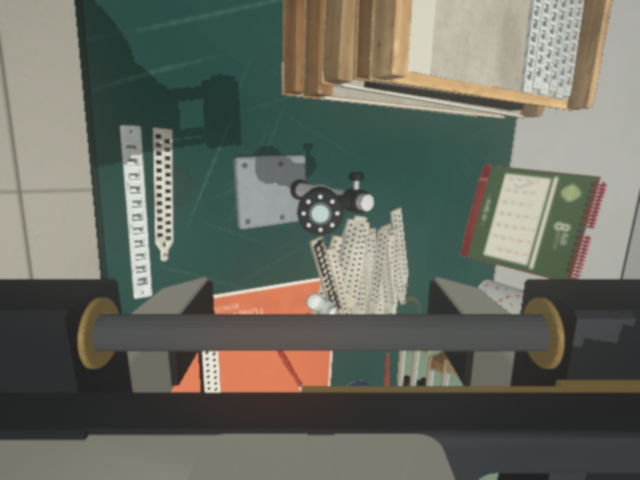

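The lens is seen square-on at (319.5,213), almost exactly where predicted (320.6,214). I'll refine its centre and normal from this view.

```bash
python3 - <<'E'
from h import *
np.set_printoptions(precision=4,suppress=True)
z=np.load('pics/w4.npz'); p,P=cloud('wrist','w4')
i=p[185:240,290:350].astype(int)
lens=((i[...,2]>150)&(i[...,2]-i[...,0]>8)).astype(np.uint8)
k,lab,st,ce=cv2.connectedComponentsWithStats(lens); j=1+np.argmax(st[1:,4]); u,v=ce[j]+[290,185]; print('lens px',u,v,st[j])
leds=(i.min(-1)>190).astype(np.uint8); 
k,lab,st,ce=cv2.connectedComponentsWithStats(leds); print((ce[1:]+[290,185]).round(1).tolist(),st[1:,4])
vv,uu=np.mgrid[0:480,0:640]; r=np.hypot(uu-u,vv-v)
for a,b in [(0,9),(9,19),(0,19)]:
    m=(r>=a)&(r<b); q=P[m]; q=q[np.isfinite(q[:,0])]; q=q[abs(q[:,2]-np.median(q[:,2]))<.03]
    n=np.linalg.svd(q-q.mean(0))[2][2]; n*=np.sign(n[2]); print(a,b,len(q),q.mean(0),n,'tilt',np.degrees(np.arccos(n[2])),'az',np.degrees(np.arctan2(n[1],n[0])))
# base yaw
m=(P[...,2]>.008)&(P[...,2]<.02)&(P[...,0]>.5)&(P[...,0]<.66)&(P[...,1]>-.36)&(P[...,1]<-.22); q=P[m]
r=cv2.minAreaRect((q[:,:2]*1000).astype(np.float32)); print('base',r)
cv2.imwrite('pics/w4c.png',cv2.resize(i.astype(np.uint8)[:,:,::-1],None,fx=10,fy=10,interpolation=cv2.INTER_NEAREST))
# cast lens ray to plane at 175
T,c=camT('wrist',z['pos'],z['rot']); d=T[:3,:3]@[(u-c['cx'])/c['fx'],(v-c['cy'])/c['fy'],1]; o=T[:3,3]; print('ray@.1745',o+d*((.1745-o[2])/d[2]))
E
```

```text
lens px 319.73387096774195 213.24193548387098 [ 21  20  18  18 248]
[[320.0, 196.5], [308.0, 201.5], [332.0, 201.5], [320.1, 213.3], [303.5, 213.0], [336.5, 213.0], [308.3, 224.7], [331.7, 224.7], [320.0, 229.5]] [  2   2   2 134   2   2   3   3   2]
0 9 253 [ 0.5354 -0.2872  0.1748] [-0.5704 -0.0363  0.8206] tilt 34.85887789767614 az -176.36319472331965
9 19 878 [ 0.5366 -0.2876  0.1731] [-0.5708 -0.0318  0.8204] tilt 34.871132052835236 az -176.81348358194242
0 19 1131 [ 0.5363 -0.2875  0.1735] [-0.5707 -0.0342  0.8205] tilt 34.86760126331998 az -176.571584821034
base ((590.7377319335938, -301.26922607421875), (129.9536895751953, 123.53759002685547), 2.766744375228882)
ray@.1745 [ 0.5356 -0.2872  0.1745]
```

```bash
python3 - <<'E'
from h import *
np.set_printoptions(precision=4,suppress=True)
d,r=rel([.4655,.0003,.14],R.from_euler('xyz',[-np.pi/2,0,1.5708+.0278]))
for f in np.linspace(.1,1,10): print(f.round(2),(d*f).round(3),(r*f).round(3))
E
```

```text
dxyz [-0.0685  0.1937  0.2915] rot [ 0.4734 -1.5009  0.4815]
0.1 [-0.007  0.019  0.029] [ 0.047 -0.15   0.048]
0.2 [-0.014  0.039  0.058] [ 0.095 -0.3    0.096]
0.3 [-0.021  0.058  0.087] [ 0.142 -0.45   0.144]
0.4 [-0.027  0.077  0.117] [ 0.189 -0.6    0.193]
0.5 [-0.034  0.097  0.146] [ 0.237 -0.75   0.241]
0.6 [-0.041  0.116  0.175] [ 0.284 -0.901  0.289]
0.7 [-0.048  0.136  0.204] [ 0.331 -1.051  0.337]
0.8 [-0.055  0.155  0.233] [ 0.379 -1.201  0.385]
0.9 [-0.062  0.174  0.262] [ 0.426 -1.351  0.433]
1.0 [-0.068  0.194  0.291] [ 0.473 -1.501  0.481]
```

```bash
python3 -m creep '[{"dx":-0.004,"dy":0.008,"dz":0.015,"rx":0.024,"ry":-0.075,"rz":0.024,"gripper":1},{"dx":-0.012,"dy":0.025,"dz":0.044,"rx":0.066,"ry":-0.21,"rz":0.067,"gripper":1},{"dx":-0.018,"dy":0.045,"dz":0.073,"rx":0.114,"ry":-0.36,"rz":0.115,"gripper":1},{"dx":-0.025,"dy":0.066,"dz":0.102,"rx":0.16,"ry":-0.51,"rz":0.163,"gripper":1},{"dx":-0.031,"dy":0.086,"dz":0.131,"rx":0.208,"ry":-0.66,"rz":0.212,"gripper":1},{"dx":-0.038,"dy":0.107,"dz":0.16,"rx":0.256,"ry":-0.811,"rz":0.26,"gripper":1},{"dx":-0.045,"dy":0.126,"dz":0.189,"rx":0.303,"ry":-0.961,"rz":0.308,"gripper":1},{"dx":-0.051,"dy":0.145,"dz":0.218,"rx":0.35,"ry":-1.111,"rz":0.356,"gripper":1},{"dx":-0.058,"dy":0.164,"dz":0.247,"rx":0.398,"ry":-1.261,"rz":0.404,"gripper":1},{"dx":-0.064,"dy":0.18,"dz":0.272,"rx":0.44,"ry":-1.396,"rz":0.447,"gripper":1},{"dx":-0.068,"dy":0.194,"dz":0.291,"rx":0.473,"ry":-1.501,"rz":0.481,"gripper":1},{"dx":-0.068,"dy":0.194,"dz":0.291,"rx":0.473,"ry":-1.501,"rz":0.481,"gripper":1},{"dx":-0.068,"dy":0.194,"dz":0.291,"rx":0.473,"ry":-1.501,"rz":0.481,"gripper":1},{"dx":-0.068,"dy":0.194,"dz":0.291,"rx":0.473,"ry":-1.501,"rz":0.481,"gripper":1}]'
python3 - <<'E'
from h import *
np.set_printoptions(precision=4,suppress=True)
p,d,s=snap('wrist','w5'); print(s['qpos'],s['tool_pos'],s['tool_rot'],s['time'],s['contact_force'])
p,P=cloud('wrist','w5')
Q=P[60:320,230:410]
m=(Q[...,2]>.038)&(Q[...,2]<.06); q=Q[m]; print(q.mean(0),q.min(0),q.max(0),cv2.minAreaRect((q[:,:2]*1000).astype(np.float32)))
rel([.4655,.0003,.037],R.from_euler('xyz',[-np.pi/2,0,1.5708+.0278]))
E
```

```text
time: 5.98
tool_pos: [0.4666, -0.0018, 0.1407]
tool_rot: [-1.573, 0.0, 1.595]
contact_force: [0.3, 0.4, 0.1]
opening: 0.0918
[-0.1686  0.325   1.8016  0.0004  1.0128 -1.7636] [ 0.4666 -0.0018  0.1407] [-1.573   0.0001  1.5948] 5.975 [0.3422 0.4422 0.0672]
[ 0.4598 -0.0001  0.0443] [ 0.4049 -0.0136  0.038 ] [0.521  0.0139 0.0475] ((462.84771728515625, -0.031661033630371094), (115.71463775634766, 24.79441261291504), 1.5883342027664185)
dxyz [0.0022 0.1037 0.0012] rot [ 0.0021 -0.0038 -0.0002]
```

View pics/w5.png

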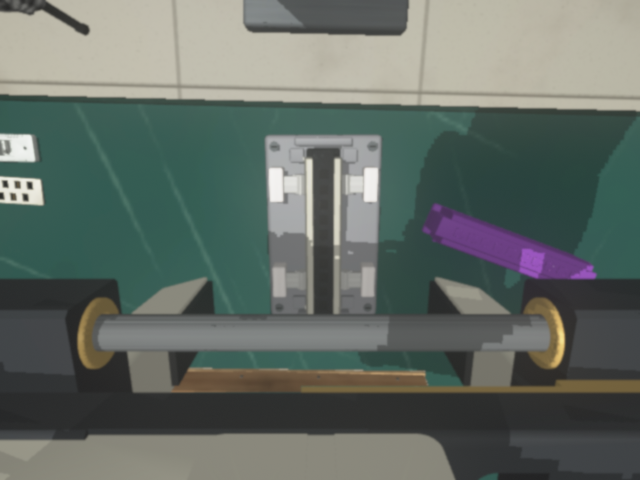

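The gripper is aligned with the harmonica, which is at columns 305–341. I'll part-close the jaws to clear the purple look-alike and descend to TCP z=0.037, which puts the tips at z≈0.020, above the rail.

```bash
python3 -m creep '[{"dx":0.002,"dy":0.02,"dz":0.001,"rx":0.002,"ry":-0.004,"rz":0,"gripper":0.6},{"dx":0.002,"dy":0.05,"dz":0.001,"rx":0.002,"ry":-0.004,"rz":0,"gripper":0.6},{"dx":0.002,"dy":0.075,"dz":0.001,"rx":0.002,"ry":-0.004,"rz":0,"gripper":0.6},{"dx":0.002,"dy":0.09,"dz":0.001,"rx":0.002,"ry":-0.004,"rz":0,"gripper":0.6},{"dx":0.002,"dy":0.1,"dz":0.001,"rx":0.002,"ry":-0.004,"rz":0,"gripper":0.6},{"dx":0.002,"dy":0.1035,"dz":0.001,"rx":0.002,"ry":-0.004,"rz":0,"gripper":0.6},{"dx":0.002,"dy":0.1035,"dz":0.001,"rx":0.002,"ry":-0.004,"rz":0,"gripper":0.6},{"dx":0.002,"dy":0.1035,"dz":0.001,"rx":0.002,"ry":-0.004,"rz":0,"gripper":0.6},{"dx":0.002,"dy":0.1035,"dz":0.001,"rx":0.002,"ry":-0.004,"rz":0,"gripper":0.6}]' 50
python3 -c "
from h import *
s=status.observe(); print(s['tool_pos'],s['tool_rot'],s['contact_force'])"
```

```text
time: 7.15
tool_pos: [0.4658, 0.0009, 0.0371]
tool_rot: [-1.571, 0.0, 1.601]
contact_force: [-0.5, 0.2, -0.2]
opening: 0.0551
[0.4658074  0.00092455 0.03706869] [-1.57065970e+00  2.65380019e-04  1.60093205e+00] [-0.45198552  0.19339095 -0.19656762]
```

```bash
python3 -m creep '[{"dx":0,"dy":0,"dz":0,"rx":0,"ry":0,"rz":0,"gripper":0},{"dx":0,"dy":0,"dz":0,"rx":0,"ry":0,"rz":0,"gripper":0},{"dx":0,"dy":0,"dz":0,"rx":0,"ry":0,"rz":0,"gripper":0},{"dx":0,"dy":0,"dz":0,"rx":0,"ry":0,"rz":0,"gripper":0},{"dx":0,"dy":0,"dz":0,"rx":0,"ry":0,"rz":0,"gripper":0},{"dx":0,"dy":0,"dz":0,"rx":0,"ry":0,"rz":0,"gripper":0}]' 10
python3 -c "
from h import *
snap('side','side1')"
```

```text
time: 7.9
tool_pos: [0.4655, 0.0009, 0.0366]
tool_rot: [-1.57, 0.0, 1.601]
contact_force: [1.1, -0.3, -0.5]
opening: 0.0141
```

View pics/side1.png

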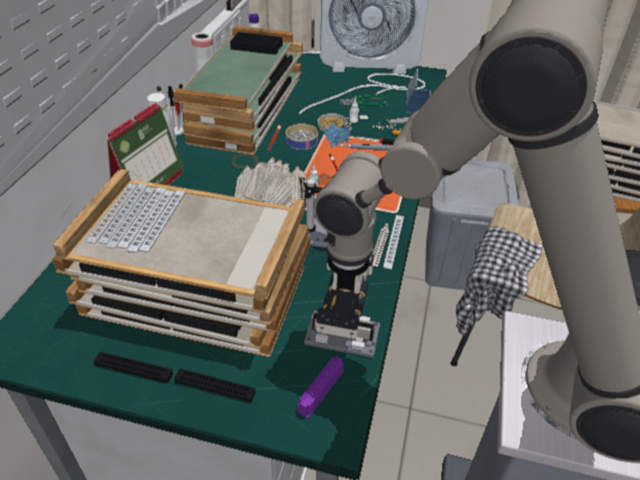

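The jaws stopped at 14.1 mm with almost no side force, so the harmonica is held at mid-length. I'll raise the grip force and pull straight up.

```bash
python3 -m creep '[{"dx":0,"dy":0,"dz":0,"rx":0,"ry":0,"rz":0,"gripper":0},{"dx":0,"dy":0,"dz":0,"rx":0,"ry":0,"rz":0,"gripper":0},{"dx":0,"dy":0,"dz":0,"rx":0,"ry":0,"rz":0,"gripper":0},{"dx":0,"dy":-0.002,"dz":0,"rx":0,"ry":0,"rz":0,"gripper":0},{"dx":0,"dy":-0.004,"dz":0,"rx":0,"ry":0,"rz":0,"gripper":0}]' 50
python3 -m creep '[{"dx":0,"dy":-0.002,"dz":0,"rx":0,"ry":0,"rz":0,"gripper":0},{"dx":0,"dy":-0.005,"dz":0,"rx":0,"ry":0,"rz":0,"gripper":0},{"dx":0,"dy":-0.008,"dz":0,"rx":0,"ry":0,"rz":0,"gripper":0},{"dx":0,"dy":-0.012,"dz":0,"rx":0,"ry":0,"rz":0,"gripper":0},{"dx":0,"dy":-0.016,"dz":0,"rx":0,"ry":0,"rz":0,"gripper":0},{"dx":0,"dy":-0.022,"dz":0,"rx":0,"ry":0,"rz":0,"gripper":0},{"dx":0,"dy":-0.03,"dz":0,"rx":0,"ry":0,"rz":0,"gripper":0},{"dx":0,"dy":-0.04,"dz":0,"rx":0,"ry":0,"rz":0,"gripper":0},{"dx":0,"dy":-0.04,"dz":0,"rx":0,"ry":0,"rz":0,"gripper":0}]' 50
python3 -c "
from h import *
snap('side','side2');snap('scene','scene2')
a=cv2.imread('pics/scene2.png')[170:310,200:360]; b=cv2.imread('pics/side2.png')[230:370,270:410]
cv2.imwrite('pics/lift.png',np.hstack([cv2.resize(a,(400,400)),cv2.resize(b,(400,400))]))
s=status.observe();print(s['tool_pos'],s['contact_force'],s['opening'])"
```

```text
time: 8.57
tool_pos: [0.4647, 0.001, 0.0402]
tool_rot: [-1.568, -0.0, 1.601]
contact_force: [-0.6, -0.8, -3.2]
opening: 0.0128
time: 9.7
tool_pos: [0.4662, 0.0008, 0.0816]
tool_rot: [-1.572, 0.0, 1.601]
contact_force: [0.1, -0.1, -1.5]
opening: 0.0125
[0.46555598 0.00093233 0.08075539] [ 0.32551395  0.13138603 -1.42434993] 0.012642908852318538
```

View pics/lift.png

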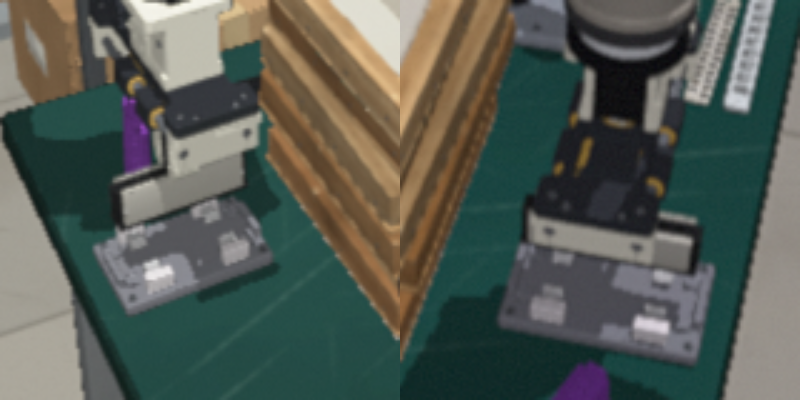

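The harmonica is out of the catches and hangs level in the jaws, with a residual load of about 1.4 N. Next I'll lift it and check how it sits in the grip.

```bash
python3 -m creep '[{"dx":0,"dy":-0.02,"dz":0,"rx":0,"ry":0,"rz":0,"gripper":0},{"dx":0,"dy":-0.06,"dz":0,"rx":0,"ry":0,"rz":0,"gripper":0},{"dx":0,"dy":-0.1,"dz":0,"rx":0,"ry":0,"rz":0,"gripper":0},{"dx":0,"dy":-0.13,"dz":0,"rx":0,"ry":0,"rz":0,"gripper":0},{"dx":0,"dy":-0.15,"dz":0,"rx":0,"ry":0,"rz":0,"gripper":0},{"dx":0,"dy":-0.15,"dz":0,"rx":0,"ry":0,"rz":0,"gripper":0},{"dx":0,"dy":-0.15,"dz":0,"rx":0,"ry":0,"rz":0,"gripper":0}]' 50
python3 - <<'E'
from h import *
np.set_printoptions(precision=4,suppress=True)
snap('scene','scene3'); snap('side','side3')
s=status.observe();print(s['tool_pos'],s['tool_rot'],s['contact_force'],s['opening'])
R0=R.from_euler('xyz',s['tool_rot'])
for n in ['scene','side']:
    p,P=cloud(n,n+'3'); Q=R0.inv().apply((P-s['tool_pos']).reshape(-1,3)).reshape(480,640,3)
    m=(abs(Q[...,2])<.075)&(abs(Q[...,0])<.02)&(Q[...,1]>-.02)&(Q[...,1]<.04)
    q=Q[m]
    for a,b in [(-.06,-.045),(-.045,-.03),(-.03,-.015),(.015,.03),(.03,.045),(.045,.06)]:
        w=q[(q[:,2]>a)&(q[:,2]<b)]; print(n,a,len(w), np.percentile(w[:,1],[2,98]) if len(w)>20 else '', np.percentile(w[:,0],[2,50,98]) if len(w)>20 else '')
    print(np.percentile(q[:,2],[.5,99.5]))
a=cv2.imread('pics/scene3.png')[100:260,180:340]; b=cv2.imread('pics/side3.png')[200:360,270:430]
cv2.imwrite('pics/lift3.png',np.hstack([cv2.resize(a,(400,400)),cv2.resize(b,(400,400))]))
Rf=R.from_euler('xyz',[-1.5708,-.6109,.0460]); zl=-Rf.as_matrix()[:,1]; L=np.array([.5365,-.288,.1745]); print(zl,L+.2*zl)
rel(L+.20*zl,Rf)
E
```

```text
time: 10.68
tool_pos: [0.4651, 0.001, 0.2295]
tool_rot: [-1.568, -0.0, 1.601]
contact_force: [-0.4, -0.6, -1.4]
opening: 0.0126
[0.4651 0.001  0.2294] [-1.5673 -0.0004  1.6008] [-0.306  -0.3652 -0.3689] 0.012874422703606442
scene -0.06 121 [-0.0105  0.0224] [-0.0167 -0.0128  0.0058]
scene -0.045 133 [-0.0098  0.0224] [-0.017  -0.0134  0.008 ]
scene -0.03 132 [-0.0099  0.0226] [-0.0168 -0.0134  0.0055]
scene 0.015 153 [-0.0099  0.0222] [-0.0173 -0.0139  0.0076]
scene 0.03 150 [-0.0102  0.0224] [-0.0182 -0.0135  0.007 ]
scene 0.045 173 [-0.0096  0.0233] [-0.0162 -0.0103  0.0059]
[-0.0608  0.0606]
side -0.06 106 [-0.0081  0.0253] [-0.0002  0.0106  0.0135]
side -0.045 70 [0.0032 0.0249] [0.0091 0.0114 0.0145]
side -0.03 77 [0.0031 0.0256] [0.0089 0.0114 0.0145]
side 0.015 85 [-0.0074  0.0247] [-0.0063  0.0115  0.0136]
side 0.03 191 [-0.0091  0.0244] [-0.0098  0.0104  0.0141]
side 0.045 191 [-0.0089  0.0241] [-0.0086  0.0079  0.0145]
[-0.0617  0.0599]
[-0.573  -0.0264  0.8191] [ 0.4219 -0.2933  0.3383]
dxyz [-0.2928 -0.1089  0.0524] rot [-0.4766  1.5012 -0.4836]
```

View pics/lift3.png

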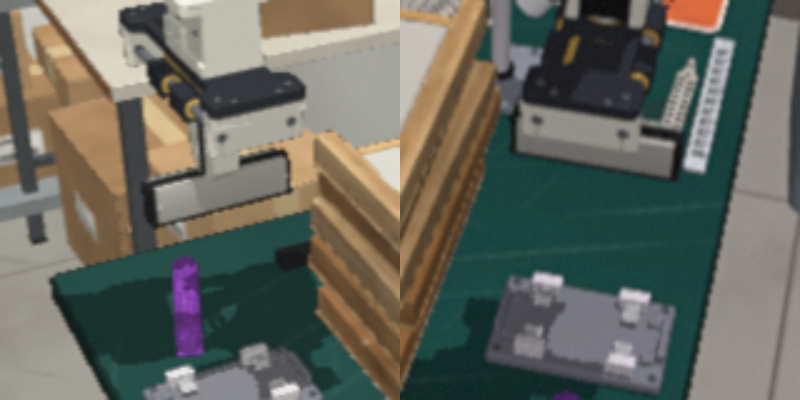

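The harmonica sits straight in the grip. Its underside is level along the length, about 24 mm ahead of the TCP, and the ends are at ±61 mm. Now the transit to 0.20 m out on the lens axis.

```bash
python3 -m creep '[{"dx":-0.015,"dy":-0.006,"dz":0.003,"rx":-0.024,"ry":0.075,"rz":-0.024,"gripper":0},{"dx":-0.038,"dy":-0.016,"dz":0.007,"rx":-0.062,"ry":0.195,"rz":-0.063,"gripper":0},{"dx":-0.064,"dy":-0.026,"dz":0.012,"rx":-0.105,"ry":0.33,"rz":-0.106,"gripper":0},{"dx":-0.091,"dy":-0.036,"dz":0.016,"rx":-0.148,"ry":0.465,"rz":-0.15,"gripper":0},{"dx":-0.117,"dy":-0.046,"dz":0.021,"rx":-0.19,"ry":0.6,"rz":-0.193,"gripper":0},{"dx":-0.143,"dy":-0.055,"dz":0.026,"rx":-0.233,"ry":0.735,"rz":-0.237,"gripper":0},{"dx":-0.17,"dy":-0.064,"dz":0.03,"rx":-0.276,"ry":0.87,"rz":-0.28,"gripper":0},{"dx":-0.196,"dy":-0.074,"dz":0.035,"rx":-0.319,"ry":1.005,"rz":-0.324,"gripper":0},{"dx":-0.222,"dy":-0.084,"dz":0.04,"rx":-0.362,"ry":1.141,"rz":-0.367,"gripper":0},{"dx":-0.249,"dy":-0.093,"dz":0.044,"rx":-0.405,"ry":1.276,"rz":-0.411,"gripper":0},{"dx":-0.275,"dy":-0.102,"dz":0.049,"rx":-0.448,"ry":1.41,"rz":-0.454,"gripper":0},{"dx":-0.288,"dy":-0.107,"dz":0.052,"rx":-0.469,"ry":1.477,"rz":-0.476,"gripper":0},{"dx":-0.293,"dy":-0.109,"dz":0.052,"rx":-0.477,"ry":1.501,"rz":-0.484,"gripper":0},{"dx":-0.293,"dy":-0.109,"dz":0.052,"rx":-0.477,"ry":1.501,"rz":-0.484,"gripper":0},{"dx":-0.293,"dy":-0.109,"dz":0.052,"rx":-0.477,"ry":1.501,"rz":-0.484,"gripper":0},{"dx":-0.293,"dy":-0.109,"dz":0.052,"rx":-0.477,"ry":1.501,"rz":-0.484,"gripper":0}]' 50
python3 - <<'E'
from h import *
Rf=R.from_euler('xyz',[-1.5708,-.6109,.0460]); zl=-Rf.as_matrix()[:,1]; L=np.array([.5365,-.288,.1745])
print(L+.124*zl); rel(L+.124*zl,Rf)
E
```

```text
time: 12.78
tool_pos: [0.4229, -0.2929, 0.3396]
tool_rot: [-1.572, -0.614, 0.048]
contact_force: [-0.0, -0.3, -1.1]
opening: 0.0129
[ 0.46544821 -0.29127023  0.27607238]
dxyz [-0.0018  0.0765 -0.0004] rot [-0.0004  0.0016  0.0027]
```

```bash
python3 -m creep '[{"dx":0,"dy":0.02,"dz":0,"rx":0,"ry":0,"rz":0.001,"gripper":0},{"dx":-0.001,"dy":0.045,"dz":0,"rx":0,"ry":0,"rz":0.002,"gripper":0},{"dx":-0.001,"dy":0.065,"dz":0,"rx":0,"ry":0,"rz":0.002,"gripper":0},{"dx":-0.001,"dy":0.076,"dz":0,"rx":0,"ry":0,"rz":0.002,"gripper":0},{"dx":-0.001,"dy":0.076,"dz":0,"rx":0,"ry":0,"rz":0.002,"gripper":0},{"dx":-0.001,"dy":0.076,"dz":0,"rx":0,"ry":0,"rz":0.002,"gripper":0},{"dx":-0.001,"dy":0.076,"dz":0,"rx":0,"ry":0,"rz":0.002,"gripper":0}]' 50
python3 - <<'E'
from h import *
np.set_printoptions(precision=4,suppress=True)
Rf=R.from_euler('xyz',[-1.5708,-.6109,.0460]); zl=-Rf.as_matrix()[:,1]; L=np.array([.5365,-.288,.1745])
for k in range(3):
    s=status.observe(); print(s['tool_pos'],s['tool_rot'])
    snap(['scene','side','wrist'][k],['scene4','side4','w6'][k])
rel(L+.124*zl,Rf)
a=cv2.imread('pics/scene4.png')[170:370,290:490]; b=cv2.imread('pics/side4.png')[120:280,280:440]
cv2.imwrite('pics/fin.png',np.hstack([cv2.resize(a,(400,400)),cv2.resize(b,(400,400))]))
E
```

```text
time: 13.65
tool_pos: [0.4655, -0.2918, 0.2778]
tool_rot: [-1.573, -0.612, 0.047]
contact_force: [-0.5, -0.0, 0.3]
opening: 0.0132
[ 0.4655 -0.2918  0.2778] [-1.5729 -0.6125  0.047 ]
[ 0.4655 -0.2918  0.2776] [-1.5727 -0.6124  0.0469]
[ 0.4655 -0.2918  0.2775] [-1.5725 -0.6123  0.0467]
dxyz [-0.0008  0.0011  0.0005] rot [0.0011 0.0006 0.0013]
```

View pics/fin.png

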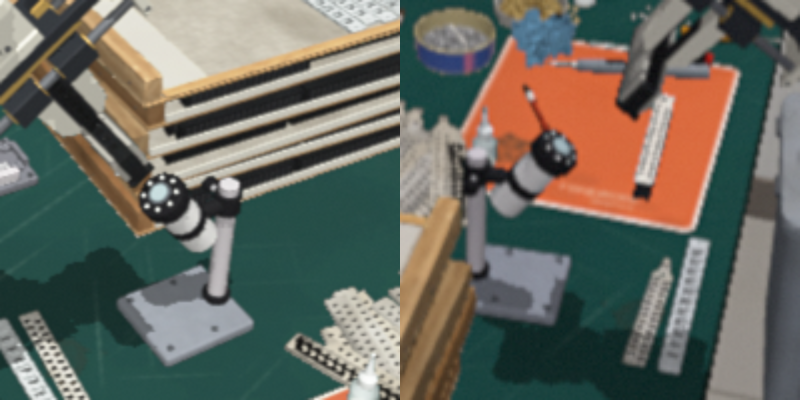

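View pics/w6.png

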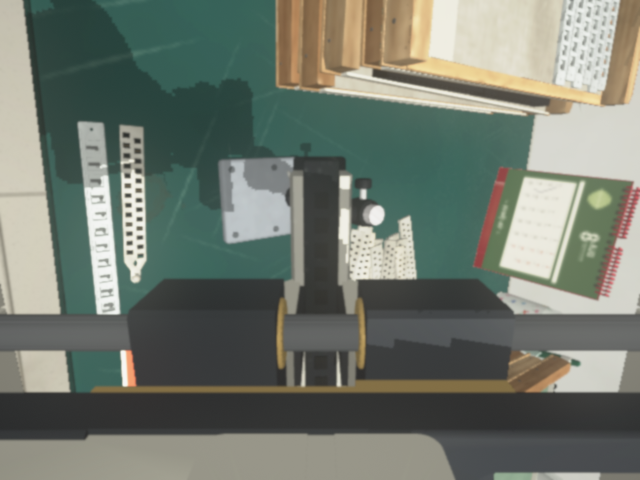

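The scene view shows the dark mouth side facing down towards the lens. In the wrist view the harmonica, at columns 292–350, is in line in front of the camera head. I'll measure its mouth face against the lens from the scene depth.

```bash
python3 - <<'E'
from h import *
np.set_printoptions(precision=4,suppress=True)
z=np.load('pics/scene4.npz')
Rf=R.from_euler('xyz',[-1.5708,-.6109,.0460]); L=np.array([.5365,-.288,.1745])
for n in ['scene','side','wrist']:
    p,P=cloud(n,{'scene':'scene4','side':'side4','wrist':'w6'}[n]); Q=Rf.inv().apply((P-L).reshape(-1,3)).reshape(480,640,3)
    Q[...,1]*=-1  # height above lens along axis
    m=(Q[...,1]>.09)&(Q[...,1]<.14)&(abs(Q[...,0])<.03)&(abs(Q[...,2])<.09); q=Q[m]
    print(n,len(q), 'min/max',np.percentile(q,[1,50,99],axis=0).round(4).tolist())
    f=q[(q[:,1]<.108)]
    if len(f)>100:
        c=np.median(f,0); A=np.c_[f[:,0],f[:,2],np.ones(len(f))]; w=np.ones(len(f),bool)
        for _ in range(6):
            k=np.linalg.lstsq(A[w],f[w,1],rcond=None)[0]; w=abs(A@k-f[:,1])<.0025
        g=f[w];print(' mouth plane height@0',k[2],'slopes deg',np.degrees(np.arctan(k[:2])),w.sum(),'range x',np.percentile(g[:,0],[1,99]),'z',np.percentile(g[:,2],[.5,99.5]))
        e,V=np.linalg.eigh(np.cov(g[:,[0,2]].T)); print(' length dir in (x,z)',V[:,1])
p,P=cloud('scene','scene4')
i=p[250:290,350:390].astype(int); 
lens=((i[...,2]>150)&(i[...,2]-i[...,0]>8)).astype(np.uint8); k,lab,st,ce=cv2.connectedComponentsWithStats(lens); j=1+np.argmax(st[1:,4]); print('lens px now',ce[j]+[350,250],st[j])
E
```

```text
scene 919 min/max [[-0.0121, 0.104, -0.0659], [0.0007, 0.1339, -0.0376], [0.0134, 0.1391, 0.0418]]
side 554 min/max [[-0.0145, 0.1013, -0.0529], [0.0044, 0.126, 0.0341], [0.0143, 0.1395, 0.0628]]
wrist 10001 min/max [[-0.0125, 0.1053, -0.0367], [-0.0003, 0.1338, 0.028], [0.0118, 0.1373, 0.0595]]
 mouth plane height@0 0.10894924509837438 slopes deg [-1.5334 -3.5462] 246 range x [-0.0126  0.0109] z [0.0536 0.0594]
 length dir in (x,z) [-1.     -0.0072]
lens px now [368.9365 265.8889] [15 12  9  9 63]
```

```bash
python3 - <<'E'
from h import *
np.set_printoptions(precision=4,suppress=True)
Rf=R.from_euler('xyz',[-1.5708,-.6109,.0460]); L=np.array([.5365,-.288,.1745])
for n,t in [('scene','scene4'),('side','side4'),('wrist','w6')]:
    p,P=cloud(n,t); Q=Rf.inv().apply((P-L).reshape(-1,3)).reshape(480,640,3); Q[...,1]*=-1
    m=(Q[...,1]>.085)&(Q[...,1]<.14)&(abs(Q[...,0])<.02)&(abs(Q[...,2])<.09); q=Q[m]
    for a in np.arange(-.07,.07,.0125):
        w=q[(q[:,2]>a)&(q[:,2]<a+.0125)]
        if len(w)>12: print(n,round(a,4),len(w),'h',np.percentile(w[:,1],[2,10,50,98]),'x',np.percentile(w[:,0],[2,98]))
    print(n,'z ends',np.percentile(q[:,2],[.3,99.7]))
E
```

```text
scene -0.07 276 h [0.1037 0.1057 0.1202 0.1356] x [-0.0109  0.0119]
scene -0.0575 122 h [0.1122 0.1294 0.1345 0.1364] x [-0.011   0.0128]
scene -0.045 101 h [0.1293 0.1317 0.1344 0.137 ] x [-0.0114  0.0128]
scene -0.0325 104 h [0.1292 0.1323 0.1343 0.1363] x [-0.0107  0.0127]
scene -0.02 116 h [0.1308 0.133  0.1347 0.1394] x [-0.0152  0.0165]
scene -0.0075 50 h [0.1317 0.1328 0.1342 0.1361] x [-0.0047  0.0072]
scene 0.005 48 h [0.1325 0.1328 0.1341 0.136 ] x [-0.005  0.007]
scene 0.0175 48 h [0.1318 0.1326 0.1339 0.1361] x [-0.0053  0.0069]
scene 0.03 46 h [0.1318 0.1328 0.1344 0.1356] x [-0.0055  0.0068]
scene z ends [-0.0664  0.0437]
side -0.045 17 h [0.1018 0.1043 0.1139 0.1348] x [-0.0103  0.0127]
side -0.0325 22 h [0.1021 0.1044 0.1183 0.1344] x [-0.0105  0.0124]
side -0.02 26 h [0.103  0.1056 0.12   0.1339] x [-0.0076  0.0121]
side -0.0075 37 h [0.1038 0.1069 0.13   0.1393] x [-0.007   0.0122]
side 0.005 88 h [0.1033 0.1138 0.1335 0.1397] x [-0.0168  0.0184]
side 0.0175 54 h [0.1022 0.1075 0.1319 0.135 ] x [-0.0103  0.0125]
side 0.03 63 h [0.1028 0.1096 0.1314 0.1338] x [-0.0102  0.0125]
side 0.0425 103 h [0.1021 0.1093 0.1253 0.1342] x [-0.0131  0.0124]
side 0.055 130 h [0.1011 0.103  0.1159 0.1331] x [-0.011   0.0103]
side z ends [-0.0567  0.0634]
wrist -0.045 432 h [0.1325 0.133  0.1339 0.1355] x [-0.0082  0.008 ]
wrist -0.0325 855 h [0.1326 0.1331 0.1339 0.1353] x [-0.0077  0.0075]
wrist -0.0075 607 h [0.1325 0.133  0.1338 0.1357] x [-0.0065  0.0062]
wrist 0.005 1616 h [0.1304 0.1329 0.134  0.1392] x [-0.0128  0.0127]
wrist 0.0175 1782 h [0.1296 0.1324 0.1338 0.1355] x [-0.0119  0.0115]
wrist 0.03 1871 h [0.1292 0.1326 0.1338 0.1354] x [-0.012   0.0112]
wrist 0.0425 2105 h [0.1059 0.1295 0.1336 0.1354] x [-0.0123  0.0115]
wrist 0.055 733 h [0.1042 0.1052 0.133  0.1349] x [-0.0121  0.0104]
wrist z ends [-0.0377  0.0597]
```

```bash
python3 -m creep '[{"dx":-0.0005,"dy":0.001,"dz":0.001,"rx":0,"ry":0,"rz":0,"gripper":0},{"dx":-0.0005,"dy":0.001,"dz":0.001,"rx":0,"ry":0,"rz":0,"gripper":0},{"dx":-0.0005,"dy":0.001,"dz":0.001,"rx":0,"ry":0,"rz":0,"gripper":0},{"dx":-0.0005,"dy":0.001,"dz":0.001,"rx":0,"ry":0,"rz":0,"gripper":0}]' 50
python3 - <<'E'
from h import *
s=status.observe(); print(s['tool_pos'],s['tool_rot'],s['opening'],abs(s['qvel']).max(),s['time'])
print(robot.hand_in())
E
```

```text
time: 14.3
tool_pos: [0.4657, -0.2905, 0.2759]
tool_rot: [-1.571, -0.612, 0.047]
contact_force: [0.3, -1.5, -1.0]
opening: 0.0129
[ 0.46569581 -0.29050181  0.27591464] [-1.57148728 -0.61181009  0.04660776] 0.01288506387717021 0.0016466671825511076 14.3
the job is handed in; nothing more can be done
None
```

The harmonica is out of the snap cradle and held still in the gripper, with its mouth side facing the inspection camera lens. I handed the job in at 14.3 s.

- **Pull:** I gripped it at mid-length with 50 N and pulled straight up. It came clear of the catches without tilting or slipping along its length.
- **Distance:** Depth from all three cameras puts the mouth face about 10 cm from the lens, within about 2 mm.
- **Centring:** It is centred to about 1–2 mm, which is as well as the camera calibration allows.
- **Angle:** The back face came out level along its length. The tool is lined up with the lens direction to about 0.2°.
- **Stand and other parts:** I saw nothing touch the camera or stand, and the lens showed in the same place as before. The other parts I only saw in the pictures and did not measure again.

**Checks that failed or disagreed:**
- My first move was refused for missing row keys, and nothing moved.
- A direct plane fit to the mouth face was not usable, because no camera sees that face. I judged distance and squareness from the back face and lower edges instead.
- Height readings differed by 1–2 mm between cameras.
- The jaw opening fell from 14.1 to about 12.9 mm when I raised the grip force. I did not look into why; the harmonica showed no slip.
- After those measurements I made a last correction of about 1 mm. I checked it only by the arm's own pose reading, not with another picture.

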